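# Close and lock the chilled sample chamber

## Robot

A 6-joint arm with a two-finger parallel gripper is mounted at the origin on the work surface. World frame = base frame: x ahead of the robot, y to its left, z up, the work surface at z = 0. Lengths are in m, angles in degrees, forces in N, time in s.
With the tool pointing down it reaches from about 0.25 to 0.8 m from the base axis. Payload 3.9 kg.
Tool frame: the origin (TCP) lies at the very end of the fingers, on their centre line; the grasp point (between the pads) lies 19 mm behind it (r.tcp_to_grasp is the distance from the TCP to the grasp point, in m); z points along the fingers, y is the line along which they close (so a half turn about z gives the same grasp; the last joint's range is limited). The gripper opens to 85 mm and grips with 20 to 120 N. Pads are 22 mm wide; open, the fingers measure 114 mm over their backs; the gripper's body (76 mm by 85 mm) begins 54 mm behind the grasp point. The pads swing forward as they close: fully open they stand 13 mm farther back than shut.
Start: joints at [0, 14.897, -7.913, 67.191, 0, 90], TCP at [0.525, -0, 0.231] pointing down, gripper open.
Joint ranges: [-159.42, 159.42], [-47.68, 98.78], [-73.54, 78.23], [-108.79, 121.32], [-90, 84.71], [-180, 180]. Speed limits (degrees/s): [147.25, 147.25, 180, 180, 180, 180].

## Interface

Orientations are given as a 3x3 rotation matrix whose columns are the frame's x, y, z axes.
In Python, from station import r gives the robot as it stands. The module is installed in compiled form; this text tells all that it offers.
- The arm moves only by the shell command python3 -m crank 'ROWS' [FORCE]. ROWS is JSON, a list of rows, each an object of numbers: "dx", "dy", "dz": the shift along the tool's x, y, z in mm; "rx", "ry", "rz": the turn, a rotation vector about the tool's x, y, z in units of 5 degrees (1.0 is 5 degrees); "gripper": the closure, from 0 (fully open) to 1 (shut). In form: [{"dx": .., "dy": .., "dz": .., "rx": .., "ry": .., "rz": .., "gripper": ..}, ...]. A call has 1 to 10 rows; each row shifts and turns the commanded pose from where the row before left it, along the tool's axes as they then stand; what a row does not reach is not made up. A row lasts 1/12 s, in which the tool goes at most 41.7 mm and 7.16 degrees, less where a joint would pass 70% of its speed; a pose out of reach is approached as far as the arm can. A call is refused whole if a number of a shift passes 41.7 or a number of a turn 1, either way. A call with a gripper value outside its range is refused whole. The fingers move at their own pace and stop on an object; FORCE is the grip in N (left out, the last holds). Time passes only in rows, so rows that do not move let the fingers close. It gives the time, the measured TCP pose, the force, the opening and the grip force at its end, in the units of the state.
- r.observe(): the state, without advancing time (a new reading comes with each control period).
- r.get_image(name): name is "scene" or "side" or "wrist"; returns a dict with "image" (480x640x3 uint8, red, green, blue), "depth" (480x640 float32, m along the optical axis (not along the pixel's ray), 0 where there is no reading), "fx", "fy", "cx", "cy" (pixels), "pose" (4x4, takes a point from camera to world coordinates). Camera axes: x right, y down, z forward; pixel columns grow to the right and rows downward; lengths in m; the calibration is good to about 2 mm. A picture is of the moment at which its call begins.
- r.finish_job(): hands the job in; it is judged then, once.
Trained networks look in the newest picture that a camera, given by its name, has taken for a name from the list of things; names that differ only in an ending like _2 or _b are one class to them, and where a whole thing is asked for, a point or a joint stands for the part that bears it (a point fixed in the world has none). Each returns a list of dicts, best first, with "p" (0 to 1); they miss things now and then, are a little off and sometimes report something else, mostly with a low value. They report only what shows in the picture. A call takes as long as a camera call.
- r.masks_of(camera, label): "region" (480x640 bool, what is visible of it) and "box" ([left, top, width, height] in pixels, round what is visible of it).
The state is a dict: "clock": time; "qpos": joint angles; "joint_velocities": joint speeds; "joint_torque": joint torques, N m; "tool_pos": TCP position; "tool_rot": TCP orientation; "force": force on the tool from outside, world axes, zero at the start; "torque": the same for the moment, N m; "gripper_width": finger opening in m; "grasp_force": force on a finger pad.
Only numpy, scipy, OpenCV 4.12 (cv2) and the standard library are available. Lean on these libraries where they do the work, as an engineer would, in place of code of your own. Each camera call takes 0.05 s, during which the arm holds its last target. There are 200 camera calls.

## Task

Close up the sample chamber: gently lower its hinged lid until it is fully shut, without slamming it. Then press the lid's springy black screw-knob down and, keeping it pressed, turn it clockwise (seen from above) about a quarter turn until it comes to its stop, so that it bites and stays down when you let go. Leave the other things on the bench where they are.

Things in the scene. Friction and masses are not known exactly. Their poses are not given: they have to be found in the camera images.
- sample_box: white chamber base, open box 170 (x) x 200 (y) x 90 mm high, 6 mm walls, fixed; place and yaw vary. Origin: centre of underside, z up; x runs from its front (dark strip, small green window; the knob is on this side) to the hinge side. With the lid shut, the knob's upright axis is at x = -55 mm, y = 0 and the lid's upper face is 100 mm above the bench
- lid_hinge (a point): point on the hinge line at mid width, at the top of the base's far wall: 85 mm along the base's x, 90 mm high; axes as the base's, the hinge line is y
- lid_edge (a point): middle of the lid's free edge, on its outer face, 170 mm from the hinge line; x along the lid towards the hinge, z out of the outer face. The lid is a grey plate 170 x 200 x 10 mm, flat outside but for the knob: its axis is 140 mm from the hinge line at mid width, it spans 33 mm around that and stands 54 mm off the face
- lid (a joint): lid angle in rad: 0 shut (level), larger is more open, 1.57 would be upright; a stiff hinge that stays where it is left and takes about 3 to 5 N at the free edge to move
- knob_grip (a point): grip point on the axis of the screw-knob: black disc 60 mm across, 12 mm thick, with an upright wing 66 mm long, 16 mm wide, 31 mm high, white line on top. The point is 22 mm above the disc's upper face, 9 mm below the wing's top; x along the wing, z up the axis. While the knob is up its disc is 12 mm off the lid and a red collar shows beneath
- knob_press (a joint): how far the knob is pressed down, m: 0 sprung up, at most 0.011. The spring takes 3 N at first, 9 N at 0.009, 10.5 N at the bottom. It must be down 0.0065 or more (0.009 is good) before it can turn beyond about 0.2 rad; turned home, it is held down at about 0.0075
- knob_turn (a joint): knob angle in rad, growing clockwise seen from above: at 0 the wing lies along the base's x; starts near 0, stop at 1.3; the cross pin under the knob bites from about 0.4 on and the screw is home from 1.0
- vial_rack: bystander: blue block 70 x 110 x 35 mm with amber vials, 61 mm high in all, loose on the bench on one side of the chamber; origin under its centre
- solvent_bottle: bystander: clear bottle 68 mm across, 130 mm high, blue cap, loose on one side of the chamber; origin under its centre
- jar: bystander: amber jar 66 mm across, 80 mm high, loose on the right of the bench; origin under its centre
- wrench: bystander: steel wrench 170 mm long lying on the right of the bench; origin under its centre
- mouse: bystander: black computer mouse 110 x 60 x 30 mm on the left of the bench; origin under its centre

How it is judged (in metres and radians):
On the way, in this order (a step that is already met when the one before it is completed fails the run):
1. the lid is shut (value of joint lid below 0.04 rad), for 0.2 s.
2. the knob is pressed down and turned clockwise home with the lid shut (value of joint lid below 0.04 rad and value of joint knob_turn above 1 rad and value of joint knob_press above 0.006 m), for 0.2 s.
At the end, for the whole second after the job is handed in: the lid is shut (within 0.04 rad), the knob is turned clockwise past 1.0 rad and stays down by itself by more than 6 mm, and lid and knob are at rest (all of step 2 and velocity of joint lid between -0.05 and 0.05 rad/s and velocity of joint knob_turn between -0.05 and 0.05 rad/s); the robot touches nothing.
It fails at once if the lid is slammed (moves faster than 3 rad/s) (velocity of joint lid below -3 rad/s).
It fails at once if a bystander (rack, bottle, jar, wrench or mouse) is moved by more than 30 mm (distance of any of vial_rack, solvent_bottle, jar, wrench, mouse from where it was at the start of the episode above 0.03 m).
It also fails if it takes over 56 s, if anything falls off the work surface, if the arm or the gripper's body presses on something with over 40 N, if the wrist force passes 120 N, or if a joint passes its speed limit or range.

## Working session

There is one attempt and no reset: what is moved stays moved. The work goes in short steps, Python scripts to look and compute and a shell command to move; the robot and the scene stay as the last step left them, time stands still between calls to the robot, and variables do not carry over. Pictures are saved under pics/ and viewed, at most 10 in all, crops included, and the job is handed in when it is done.

```bash
mkdir -p pics; cat > h.py <<'E'
import numpy as np,cv2
from station import r
def cloud(im,m):
    v,u=np.nonzero(m&(im["depth"]>0)); d=im["depth"][v,u]
    P=np.c_[(u-im["cx"])/im["fx"]*d,(v-im["cy"])/im["fy"]*d,d]
    T=np.array(im["pose"]); return P@T[:3,:3].T+T[:3,3]
E
python3 - <<'E'
from h import *
s=r.observe();print(s["clock"],s["tool_pos"],s["tool_rot"],s["force"])
ims=[]
for c in("scene","side"):
    im=r.get_image(c);ims.append(im["image"])
    print(c,np.round(im["pose"],3).tolist())
    for n in("sample_box","lid","knob_press","vial_rack","solvent_bottle","jar","wrench","mouse"):
        for o in r.masks_of(c,n)[:1]:
            P=cloud(im,o["region"]);
            if len(P):print(n,round(o["p"],2),o["box"],len(P),np.median(P,0).round(3),np.percentile(P,2,0).round(3),np.percentile(P,98,0).round(3))
    np.savez(c+".npz",**im)
cv2.imwrite("pics/a.png",cv2.resize(np.vstack(ims),(640*5//8,960*5//8))[:,:,::-1])
cv2.imwrite("pics/s.png",ims[0][:,:,::-1]);cv2.imwrite("pics/d.png",ims[1][:,:,::-1])
E
```

```text
0.0 [ 5.24329023e-01 -2.85694800e-05  2.30463828e-01] [[ 6.56290913e-05  9.99998097e-01 -1.94962578e-03]
 [ 9.99999997e-01 -6.57194065e-05 -4.62603707e-05]
 [-4.63884109e-05 -1.94962274e-03 -9.99998098e-01]] [-0.76536027 -0.1597783   1.09296305]
scene [[-0.036, 0.629, -0.776, 1.725], [0.999, 0.013, -0.037, 0.052], [-0.013, -0.777, -0.629, 1.058], [0.0, 0.0, 0.0, 1.0]]
sample_box 0.87 [285.8, 205.7, 95.0, 105.9] 7436 [0.626 0.052 0.129] [ 0.536 -0.063  0.006] [0.694 0.162 0.235]
lid 0.67 [291.9, 202.9, 87.0, 83.5] 5035 [0.617 0.058 0.162] [ 0.538 -0.036  0.098] [0.688 0.156 0.241]
knob_press 0.57 [318.1, 210.7, 26.5, 22.3] 447 [0.607 0.054 0.227] [0.582 0.026 0.203] [0.635 0.079 0.259]
vial_rack 0.56 [367.4, 233.5, 41.0, 34.7] 825 [0.48  0.219 0.037] [0.425 0.175 0.003] [0.518 0.27  0.064]
solvent_bottle 0.63 [247.1, 261.2, 26.6, 49.0] 1014 [ 0.679 -0.127  0.076] [ 0.649 -0.16   0.008] [ 0.693 -0.098  0.132]
jar 0.71 [129.8, 212.9, 22.1, 30.2] 618 [ 0.412 -0.522  0.053] [ 0.371 -0.555  0.006] [ 0.426 -0.498  0.083]
wrench 0.75 [124.2, 255.0, 12.8, 40.9] 291 [ 0.584 -0.515  0.007] [ 0.
[... 435 characters left out ...]
18] [ 0.555 -0.05   0.004] [0.717 0.143 0.241]
knob_press 0.51 [315.5, 193.8, 5.6, 17.4] 83 [0.582 0.041 0.228] [0.562 0.009 0.151] [0.609 0.084 0.251]
vial_rack 0.71 [244.6, 214.6, 39.8, 30.1] 756 [0.462 0.202 0.036] [0.419 0.152 0.001] [0.517 0.279 0.064]
solvent_bottle 0.63 [369.4, 240.7, 17.1, 35.8] 637 [ 0.646 -0.148  0.083] [ 0.627 -0.166  0.011] [ 0.68  -0.116  0.133]
jar 0.82 [389.4, 393.2, 29.5, 39.9] 831 [ 0.381 -0.538  0.079] [ 0.361 -0.563  0.012] [ 0.417 -0.507  0.084]
wrench 0.67 [429.1, 348.4, 38.1, 54.0] 349 [ 0.575 -0.518  0.008] [ 0.496 -0.55   0.004] [ 0.641 -0.483  0.013]
mouse 0.65 [197.2, 183.6, 30.1, 24.1] 412 [0.418 0.506 0.024] [0.369 0.482 0.001] [0.479 0.553 0.034]
```

View pics/s.png

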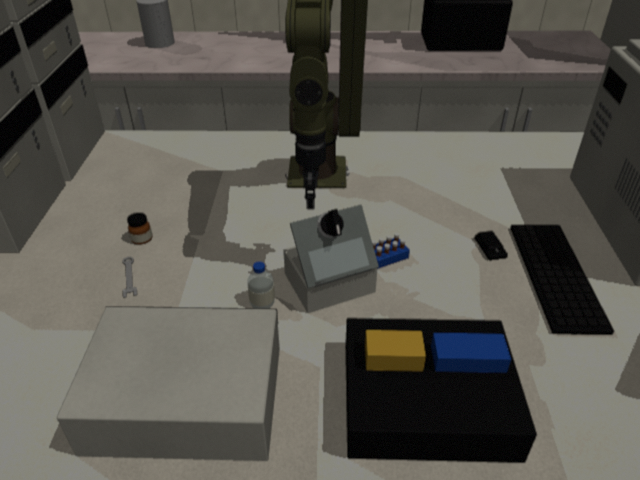

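View pics/d.png

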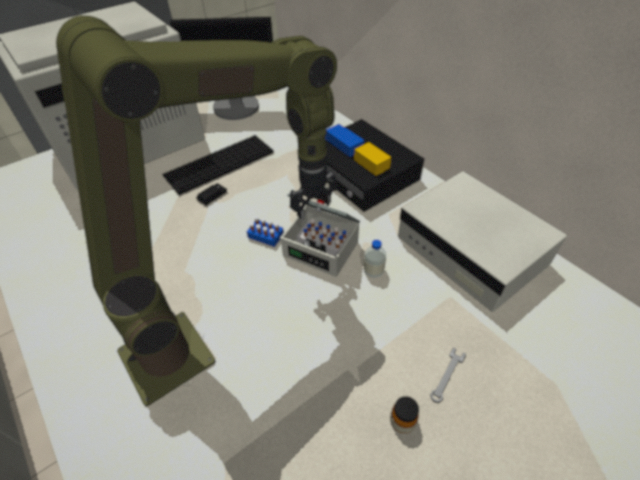

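Scene: the lid stands open at about (335,240), knob near (333,222), with the rack to its right (388,250) and the bottle to its left (260,285). The side view shows the open chamber at (320,240), with the lid's outer face pointing away from the robot. Next I fit the planes.

```bash
python3 - <<'E'
from h import *
im=dict(np.load("scene.npz"))
im["depth"]=im["depth"]
r.get_image("scene")
m=r.masks_of("scene","lid")[0]["region"]; k=r.masks_of("scene","knob_press")[0]["region"]
m=cv2.erode((m&~cv2.dilate(k.astype(np.uint8),np.ones((5,5))).astype(bool)).astype(np.uint8),np.ones((5,5))).astype(bool)
P=cloud(im,m);idx=np.ones(len(P),bool)
for i in range(15):
    c=P[idx].mean(0);n=np.linalg.svd(P[idx]-c,full_matrices=False)[2][2]; n*=np.sign(n[2]); d=(P-c)@n; idx=abs(d)<max(.004,.02-.002*i)
print("n",n,"c",c,idx.mean(),"tilt",np.degrees(np.arccos(n[2])),"yaw",np.degrees(np.arctan2(n[1],n[0])))
# hinge x axis
yaw=np.arctan2(n[1],n[0]);h=np.array([np.cos(yaw),np.sin(yaw),0]);y=np.array([-h[1],h[0],0]);t=np.cross(y,n) # t along lid to hinge
Q=P[idx]; print("y range",np.percentile((Q)@y,[1,99]),"t",np.percentile(Q@t,[1,99]),"t.",t)
o=r.masks_of("scene","sample_box")[0]["region"]
B=cloud(im,o); B=B[(B[:,2]<.085)&(B[:,2]>.015)]
print(len(B),np.percentile(B@y,[1,50,99]),np.percentile(B@h,[5,50,95]),"h",h,"y",y)
# back wall face plane fit, in 2D
q=B[abs(B@h-np.median(B@h))<.02]; pf=np.polyfit(q@y,q@h,1);print("backwall slope",pf, len(q))
K=cloud(im,k);K=K[(K-c)@n>.008];print("knob: height pct",np.percentile((K-c)@n,[50,90,97]),"y",np.percentile(K@y,[3,50,97]),"t",np.percentile(K@t,[3,50,97]))
top=K[(K-c)@n>.047];print(len(top),top.mean(0))
im2=dict(np.load("side.npz"))
i=im["image"][190:320,230:420];j=im2["image"][170:300,240:430]
cv2.imwrite("pics/c.png",cv2.resize(np.hstack([i,j]),None,fx=2.1,fy=2.1*1.6 if 0 else 2.1,interpolation=2)[:,:,::-1])
E
```

```text
n [0.68344226 0.3179199  0.65714048] c [0.62150261 0.05938361 0.1541478 ] 0.8381833016045689 tilt 48.91784736070324 yaw 24.946646985231066
y range [-0.2964271  -0.11036802] t [0.18336801 0.33951623] t. [ 0.59582989  0.27716486 -0.75376812]
1891 [-0.30289937 -0.24521819 -0.10378195] [0.4661925  0.62826099 0.63230826] h [0.90670093 0.42177414 0.        ] y [-0.42177414  0.90670093  0.        ]
backwall slope [0.01021647 0.63104909] 1390
knob: height pct [0.0319206  0.05623008 0.05816658] y [-0.2289326  -0.2091244  -0.17772167] t [0.17842263 0.20511043 0.2321993 ]
167 [0.61803837 0.06291999 0.23848695]
```

View pics/c.png

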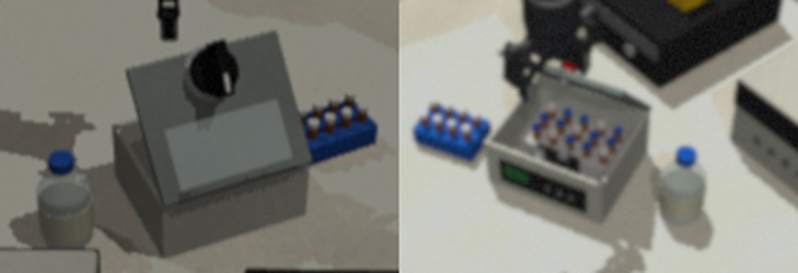

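```bash
python3 -m crank '[{"dz":-25,"gripper":0},{"dz":-25,"gripper":0},{"dz":-25,"gripper":1},{"dz":-25,"gripper":1},{"rz":-1,"gripper":1},{"rz":-1,"gripper":1},{"rz":-1,"gripper":1},{"rz":-1,"gripper":1},{"rz":-1,"gripper":1},{"rz":-1,"gripper":1}]' 40
python3 -m crank '[{"rz":-1},{"rz":-1},{"rz":-1},{"rz":-1},{"rz":-1},{"rz":-1},{"rz":-1},{"rz":-1},{"rz":-1},{"rz":-1}]'
python3 -m crank '[{"rz":-1},{"rz":-1},{"rz":-1},{"rz":-1},{"rz":-1},{"rz":-1},{"rz":-1},{},{}]'
cat >> h.py <<'E'
YAW=np.radians(25.2);H=np.array([np.cos(YAW),np.sin(YAW),0]);Y=np.array([-H[1],H[0],0])
O=.544*np.array([.9067,.4218,0])-.2035*np.array([-.4218,.9067,0])   # base origin
def st():
    s=r.observe();p=s["tool_pos"]-O;R=s["tool_rot"]
    print("t",round(s["clock"],2),"base xyz mm",np.round([p@H*1e3,p@Y*1e3,p[2]*1e3],1),"toolx yaw rel",round(np.degrees(np.arctan2(R[:,0]@Y,R[:,0]@H)),1),"zaxis",R[:,2].round(3),"F",np.round(s["force"],1),"T",np.round(s["torque"],2),"w",round(s["gripper_width"],4),"gf",round(s["grasp_force"],1),"q",np.round(s["qpos"],0))
E
python3 -c "
from h import *
st();print(O)"
```

```text
t 1.1 base xyz mm [-68.1 -17.6 231.3] toolx yaw rel 64.8 zaxis [-0.  0. -1.] F [-0.1  0.8 -0.2] T [-0.03  0.01 -0.01] w 0.0851 gf 0.0 q [ 0. 15. -8. 67.  0. 90.]
[0.5790811  0.04494575 0.        ]schema error: expected keys dx, dy, dz, rx, ry, rz, gripper
schema error: expected keys dx, dy, dz, rx, ry, rz, gripper
schema error: expected keys dx, dy, dz, rx, ry, rz, gripper
```

All seven keys are needed in every row.

```bash
python3 -m crank '[{"dx":0,"dy":0,"dz":-25,"rx":0,"ry":0,"rz":0,"gripper":0},{"dx":0,"dy":0,"dz":-25,"rx":0,"ry":0,"rz":0,"gripper":0},{"dx":0,"dy":0,"dz":-25,"rx":0,"ry":0,"rz":0,"gripper":1},{"dx":0,"dy":0,"dz":-25,"rx":0,"ry":0,"rz":-1,"gripper":1},{"dx":0,"dy":0,"dz":0,"rx":0,"ry":0,"rz":-1,"gripper":1},{"dx":0,"dy":0,"dz":0,"rx":0,"ry":0,"rz":-1,"gripper":1},{"dx":0,"dy":0,"dz":0,"rx":0,"ry":0,"rz":-1,"gripper":1},{"dx":0,"dy":0,"dz":0,"rx":0,"ry":0,"rz":-1,"gripper":1},{"dx":0,"dy":0,"dz":0,"rx":0,"ry":0,"rz":-1,"gripper":1},{"dx":0,"dy":0,"dz":0,"rx":0,"ry":0,"rz":-1,"gripper":1}]' 40
python3 -m crank '[{"dx":0,"dy":0,"dz":0,"rx":0,"ry":0,"rz":-1,"gripper":1},{"dx":0,"dy":0,"dz":0,"rx":0,"ry":0,"rz":-1,"gripper":1},{"dx":0,"dy":0,"dz":0,"rx":0,"ry":0,"rz":-1,"gripper":1},{"dx":0,"dy":0,"dz":0,"rx":0,"ry":0,"rz":-1,"gripper":1},{"dx":0,"dy":0,"dz":0,"rx":0,"ry":0,"rz":-1,"gripper":1},{"dx":0,"dy":0,"dz":0,"rx":0,"ry":0,"rz":-1,"gripper":1},{"dx":0,"dy":0,"dz":0,"rx":0,"ry":0,"rz":-1,"gripper":1},{"dx":0,"dy":0,"dz":0,"rx":0,"ry":0,"rz":-1,"gripper":1},{"dx":0,"dy":0,"dz":0,"rx":0,"ry":0,"rz":-1,"gripper":1},{"dx":0,"dy":0,"dz":0,"rx":0,"ry":0,"rz":-1,"gripper":1}]'
python3 -m crank '[{"dx":0,"dy":0,"dz":0,"rx":0,"ry":0,"rz":-1,"gripper":1},{"dx":0,"dy":0,"dz":0,"rx":0,"ry":0,"rz":-1,"gripper":1},{"dx":0,"dy":0,"dz":0,"rx":0,"ry":0,"rz":-1,"gripper":1},{"dx":0,"dy":0,"dz":0,"rx":0,"ry":0,"rz":-1,"gripper":1},{"dx":0,"dy":0,"dz":0,"rx":0,"ry":0,"rz":-1,"gripper":1},{"dx":0,"dy":0,"dz":0,"rx":0,"ry":0,"rz":-1,"gripper":1},{"dx":0,"dy":0,"dz":0,"rx":0,"ry":0,"rz":0,"gripper":1},{"dx":0,"dy":0,"dz":0,"rx":0,"ry":0,"rz":0,"gripper":1}]'
python3 -c "
from h import *
st()"
```

```text
clock: 1.93
tool_pos: [0.525, 0.0, 0.3313]
tool_rot: [[-0.577, 0.817, 0.0], [0.817, 0.577, 0.0], [0.0, 0.0, -1.0]]
force: [0.3, 0.4, -0.7]
gripper_width: -0.0
grasp_force: 0.0
clock: 2.77
tool_pos: [0.525, 0.0, 0.3313]
tool_rot: [[-0.997, 0.083, -0.0], [0.083, 0.997, 0.0], [0.0, 0.0, -1.0]]
force: [-0.1, 0.2, -0.2]
gripper_width: -0.0003
grasp_force: 0.0
clock: 3.43
tool_pos: [0.525, -0.0, 0.3313]
tool_rot: [[-0.907, -0.421, 0.0], [-0.421, 0.907, -0.0], [0.0, -0.0, -1.0]]
force: [1.1, -0.1, -0.3]
gripper_width: 0.0003
grasp_force: 0.0
t 3.43 base xyz mm [-68.1 -17.7 331.3] toolx yaw rel 179.7 zaxis [ 0. -0. -1.] F [ 1.1 -0.1 -0.3] T [-0.04  0.01 -0.05] w 0.0003 gf 0.0 q [ -0.  14.   5.  82.  -0. -25.]
```

```bash
python3 -m crank '[{"dx":-19,"dy":-12,"dz":0,"rx":0,"ry":0,"rz":0,"gripper":1},{"dx":-19,"dy":-12,"dz":0,"rx":0,"ry":0,"rz":0,"gripper":1},{"dx":-19,"dy":-12,"dz":0,"rx":0,"ry":0,"rz":0,"gripper":1},{"dx":-19,"dy":-12,"dz":0,"rx":0,"ry":0,"rz":0,"gripper":1},{"dx":0,"dy":0,"dz":25,"rx":0,"ry":0,"rz":0,"gripper":1},{"dx":0,"dy":0,"dz":25,"rx":0,"ry":0,"rz":0,"gripper":1},{"dx":0,"dy":0,"dz":25,"rx":0,"ry":0,"rz":0,"gripper":1},{"dx":0,"dy":0,"dz":15,"rx":0,"ry":0,"rz":0,"gripper":1},{"dx":0,"dy":0,"dz":10,"rx":0,"ry":0,"rz":0,"gripper":1},{"dx":0,"dy":0,"dz":0,"rx":0,"ry":0,"rz":0,"gripper":1}]'
python3 - <<'E'
from h import *
st()
a=r.get_image("scene")["image"][150:310,220:430];b=r.get_image("side")["image"][130:290,220:430]
cv2.imwrite("pics/e.png",cv2.resize(np.hstack([a,b]),(798,304))[:,:,::-1])
E
```

```text
clock: 4.27
tool_pos: [0.6127, -0.0114, 0.2288]
tool_rot: [[-0.907, -0.421, -0.005], [-0.421, 0.907, 0.0], [0.004, 0.002, -1.0]]
force: [-1.6, -0.1, -1.0]
gripper_width: -0.0
grasp_force: 0.0
t 4.27 base xyz mm [  6.4 -65.3 228.8] toolx yaw rel 179.7 zaxis [-0.005  0.    -1.   ] F [-1.6 -0.1 -1. ] T [0.03 0.01 0.02] w -0.0 gf 0.0 q [ -1.  24.   5.  72.   0. -26.]
```

View pics/e.png

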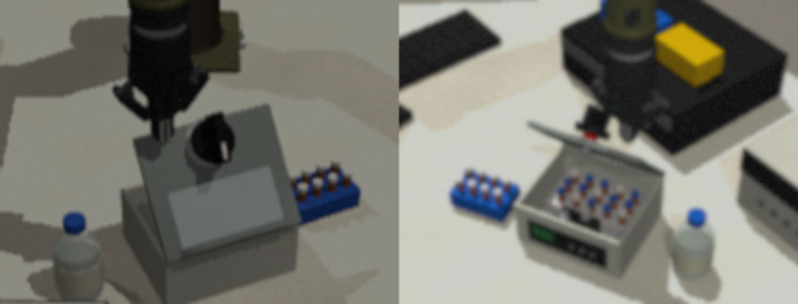

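The fingertips (165,130) are over the lid's left part, clear of the knob, so I push along the arc.

```bash
python3 -m crank '[{"dx":0,"dy":0,"dz":8,"rx":0,"ry":0,"rz":0,"gripper":1},{"dx":0,"dy":0,"dz":6,"rx":0,"ry":0,"rz":0,"gripper":1},{"dx":0,"dy":0,"dz":6,"rx":0,"ry":0,"rz":0,"gripper":1},{"dx":4,"dy":0,"dz":4,"rx":0,"ry":0,"rz":0,"gripper":1},{"dx":4,"dy":0,"dz":4,"rx":0,"ry":0,"rz":0,"gripper":1},{"dx":4,"dy":0,"dz":4,"rx":0,"ry":0,"rz":0,"gripper":1},{"dx":4,"dy":0,"dz":4,"rx":0,"ry":0,"rz":0,"gripper":1},{"dx":4,"dy":0,"dz":5,"rx":0,"ry":0,"rz":0,"gripper":1},{"dx":4,"dy":0,"dz":5,"rx":0,"ry":0,"rz":0,"gripper":1},{"dx":4,"dy":0,"dz":5,"rx":0,"ry":0,"rz":0,"gripper":1}]'
python3 -c "
from h import *
st()"
```

```text
clock: 5.2
tool_pos: [0.5882, -0.0236, 0.1799]
tool_rot: [[-0.906, -0.422, -0.0], [-0.422, 0.906, -0.0], [0.0, -0.0, -1.0]]
force: [0.1, -1.0, 3.0]
gripper_width: 0.0002
grasp_force: 1.2
t 5.2 base xyz mm [-20.9 -65.9 179.9] toolx yaw rel 179.8 zaxis [-0. -0. -1.] F [ 0.1 -1.   3. ] T [-0.03  0.05 -0.03] w 0.0002 gf 1.2 q [ -2.  23.  -4.  63.  -0. -27.]
```

```bash
python3 -m crank '[{"dx":4,"dy":0,"dz":5,"rx":0,"ry":0,"rz":0,"gripper":1},{"dx":3,"dy":0,"dz":6,"rx":0,"ry":0,"rz":0,"gripper":1},{"dx":3,"dy":0,"dz":6,"rx":0,"ry":0,"rz":0,"gripper":1},{"dx":3,"dy":0,"dz":6,"rx":0,"ry":0,"rz":0,"gripper":1},{"dx":3,"dy":0,"dz":6,"rx":0,"ry":0,"rz":0,"gripper":1},{"dx":2,"dy":0,"dz":6,"rx":0,"ry":0,"rz":0,"gripper":1},{"dx":2,"dy":0,"dz":6,"rx":0,"ry":0,"rz":0,"gripper":1},{"dx":2,"dy":0,"dz":6,"rx":0,"ry":0,"rz":0,"gripper":1},{"dx":2,"dy":0,"dz":6,"rx":0,"ry":0,"rz":0,"gripper":1},{"dx":0,"dy":0,"dz":6,"rx":0,"ry":0,"rz":0,"gripper":1}]'
python3 -c "
from h import *
st()"
```

```text
clock: 6.03
tool_pos: [0.5665, -0.0334, 0.1206]
tool_rot: [[-0.906, -0.423, -0.001], [-0.423, 0.906, -0.0], [0.001, 0.0, -1.0]]
force: [-1.5, -0.3, 2.2]
gripper_width: -0.0003
grasp_force: 1.0
t 6.03 base xyz mm [-44.7 -65.6 120.6] toolx yaw rel 179.8 zaxis [-0.001 -0.    -1.   ] F [-1.5 -0.3  2.2] T [-0.12  0.24 -0.01] w -0.0003 gf 1.0 q [ -3.  23. -13.  54.  -0. -28.]
```

```bash
python3 -m crank '[{"dx":1,"dy":0,"dz":5,"rx":0,"ry":0,"rz":0,"gripper":1},{"dx":1,"dy":0,"dz":5,"rx":0,"ry":0,"rz":0,"gripper":1},{"dx":1,"dy":0,"dz":4,"rx":0,"ry":0,"rz":0,"gripper":1},{"dx":0,"dy":0,"dz":3,"rx":0,"ry":0,"rz":0,"gripper":1},{"dx":0,"dy":0,"dz":2,"rx":0,"ry":0,"rz":0,"gripper":1},{"dx":0,"dy":0,"dz":1,"rx":0,"ry":0,"rz":0,"gripper":1},{"dx":0,"dy":0,"dz":0,"rx":0,"ry":0,"rz":0,"gripper":1}]'
python3 -c "
from h import *
st()"
```

```text
clock: 6.62
tool_pos: [0.5642, -0.0346, 0.101]
tool_rot: [[-0.906, -0.423, -0.0], [-0.423, 0.906, -0.0], [0.0, 0.0, -1.0]]
force: [-0.5, -0.4, 0.2]
gripper_width: -0.0001
grasp_force: 0.0
t 6.62 base xyz mm [-47.3 -65.6 101. ] toolx yaw rel 179.8 zaxis [-0. -0. -1.] F [-0.5 -0.4  0.2] T [ 0.02 -0.04 -0.04] w -0.0001 gf 0.0 q [ -4.  24. -15.  51.  -0. -29.]
```

```bash
python3 -m crank '[{"dx":0,"dy":0,"dz":1,"rx":0,"ry":0,"rz":0,"gripper":1},{"dx":0,"dy":0,"dz":1,"rx":0,"ry":0,"rz":0,"gripper":1},{"dx":0,"dy":0,"dz":0,"rx":0,"ry":0,"rz":0,"gripper":1},{"dx":0,"dy":0,"dz":0,"rx":0,"ry":0,"rz":0,"gripper":1}]'
python3 -c "
from h import *
st()"
```

```text
clock: 6.95
tool_pos: [0.5644, -0.0347, 0.1005]
tool_rot: [[-0.906, -0.423, 0.001], [-0.423, 0.906, -0.0], [-0.001, -0.0, -1.0]]
force: [-1.4, 0.3, 7.0]
gripper_width: -0.0
grasp_force: 3.6
t 6.95 base xyz mm [-47.2 -65.8 100.5] toolx yaw rel 179.8 zaxis [ 0.001 -0.    -1.   ] F [-1.4  0.3  7. ] T [-0.01  0.56  0.04] w -0.0 gf 3.6 q [ -4.  24. -15.  51.  -0. -29.]
```

Firm resistance at z ≈ 100 mm means the lid is shut. Next I rise, open over the knob and look.

```bash
python3 -m crank '[{"dx":0,"dy":0,"dz":-10,"rx":0,"ry":0,"rz":0,"gripper":1},{"dx":0,"dy":0,"dz":-30,"rx":0,"ry":0,"rz":0,"gripper":1},{"dx":0,"dy":0,"dz":-35,"rx":0,"ry":0,"rz":0,"gripper":1},{"dx":0,"dy":0,"dz":-35,"rx":0,"ry":0,"rz":0,"gripper":0},{"dx":0,"dy":0,"dz":-30,"rx":0,"ry":0,"rz":0,"gripper":0},{"dx":2,"dy":16,"dz":0,"rx":0,"ry":0,"rz":0,"gripper":0},{"dx":2,"dy":16,"dz":0,"rx":0,"ry":0,"rz":0,"gripper":0},{"dx":2,"dy":16,"dz":0,"rx":0,"ry":0,"rz":0,"gripper":0},{"dx":2,"dy":18,"dz":0,"rx":0,"ry":0,"rz":0,"gripper":0},{"dx":0,"dy":0,"dz":0,"rx":0,"ry":0,"rz":0,"gripper":0}]'
python3 - <<'E'
from h import *
st(); print("z",r.observe()["tool_pos"])
ims=[]
for c in("scene","side","wrist"):
    im=r.get_image(c);ims.append(im["image"])
    for n in("lid","knob_press"):
      for o in r.masks_of(c,n)[:2]:
        P=cloud(im,o["region"])
        if not len(P):continue
        Q=np.c_[(P-O)@H,(P-O)@Y,P[:,2]]*1e3
        print(c,n,round(o["p"],2),o["box"],len(P),"med",np.median(Q,0).round(1),"2%",np.percentile(Q,2,0).round(1),"98%",np.percentile(Q,98,0).round(1))
        if n=="knob_press":
            for lo,hi in((144,165),(118,128)):
                t=Q[(Q[:,2]>lo)&(Q[:,2]<hi)]
                if len(t)>10:
                    (cx,cy),wh,a=cv2.minAreaRect(t[:,:2].astype(np.float32));print("  layer",lo,len(t),t.mean(0).round(1),"rect",round(cx,1),round(cy,1),np.round(wh,1),round(a,1))
        else:
            t=Q[(Q[:,2]>85)&(Q[:,2]<115)]
            if len(t)>200:
                A=np.c_[t[:,:2],np.ones(len(t))];f=np.linalg.lstsq(A,t[:,2],rcond=None)[0];print("  lid plane",f.round(4))
    print(np.round(im["pose"],3).tolist()[0:3] if c=="wrist" else "")
cv2.imwrite("pics/f.png",np.hstack([cv2.resize(ims[2],(480,360)),cv2.resize(ims[0][180:330,250:383],(319,360))])[:,:,::-1])
E
```

```text
clock: 7.78
tool_pos: [0.5257, 0.0245, 0.238]
tool_rot: [[-0.905, -0.425, -0.004], [-0.425, 0.905, 0.001], [0.004, 0.003, -1.0]]
force: [-0.4, 1.0, 0.0]
gripper_width: 0.0832
grasp_force: 0.0
t 7.78 base xyz mm [-57.    4.2 238. ] toolx yaw rel 180.0 zaxis [-0.004  0.001 -1.   ] F [-0.4  1.   0. ] T [-0.04  0.05  0.04] w 0.0832 gf 0.0 q [  3.  15.  -7.  69.   0. -23.]
z [0.52574905 0.02445796 0.23802337]
scene lid 0.25 [123.5, 252.2, 16.4, 46.0] 370 med [-242.4 -504.2    6.1] 2% [-333.8 -529.8   -2.8] 98% [-170.6 -482.3   11.6]
scene knob_press 0.93 [308.6, 220.8, 23.8, 24.7] 360 med [-45.8  -4.2 130.1] 2% [-85.6 -25.9 115.7] 98% [-19.5  29.9 158.9]
  layer 144 128 [-49.   -0.3 153.8] rect -53.7 1.3 [18.2 75.8] 83.8
  layer 118 153 [-46.8  -4.1 123.8] rect -49.9 -0.5 [57.  56.9] 65.9

side lid 0.57 [282.8, 209.6, 77.7, 46.4] 2439 med [ -7.5 -10.1 102.3] 2% [-81.8 -98.5  96.4] 98% [ 86.   94.1 155.7]
  lid plane [ 6.100000e-03 -2.000000e-04  1.017796e+02]
side knob_press 0.58 [303.8, 222.2, 15.0, 18.1] 248 med [-59.3  -6.8 138.2] 2% [-84.5 -26.6 121. ] 98% [-29.1   8.9 158.6]
  layer 144 101 [-58.8  -1.8 154.1] rect -55.8 -0.1 [17.8 60. ] 84.8
  layer 118 87 [-57.6 -14.6 124.6] rect -57.6 -14.3 [27.5 59.1] 70.8

wrist lid 0.69 [196.7, 178.6, 252.0, 197.7] 42690 med [-11.3   1.4 100. ] 2% [-82.  -91.8  98.2] 98% [ 84.7  95.6 154.8]
  lid plane [3.60000e-03 1.40000e-03 9.98636e+01]
wrist knob_press 0.94 [283.0, 191.7, 76.3, 102.5] 5488 med [-55.6   2.  124.4] 2% [-85.3 -23.5 120. ] 98% [-24.3  29.2 155.8]
  layer 144 2312 [-55.4   2.9 154.3] rect -53.0 2.8 [16.  65.7] 83.3
  layer 118 2962 [-54.4   1.8 123.5] rect -52.9 2.5 [58.8 59.7] 42.7
[[-0.423, 0.866, 0.268, 0.46], [0.906, 0.403, 0.127, -0.011], [0.001, 0.297, -0.955, 0.381]]
```

View pics/f.png

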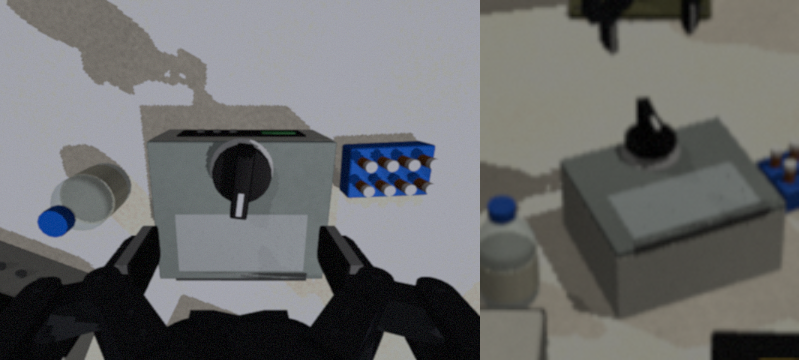

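Lid is shut (slope 0.004 rad). The wrist view shows the knob at (242,172) with its wing turned about 6.5° clockwise. I align to it.

```bash
python3 -m crank '[{"dx":0,"dy":0,"dz":0,"rx":0,"ry":0,"rz":0.65,"gripper":0},{"dx":0,"dy":0,"dz":20,"rx":0,"ry":0,"rz":0.65,"gripper":0},{"dx":0,"dy":0,"dz":20,"rx":0,"ry":0,"rz":0,"gripper":0},{"dx":0,"dy":0,"dz":20,"rx":0,"ry":0,"rz":0,"gripper":0},{"dx":0,"dy":0,"dz":0,"rx":0,"ry":0,"rz":0,"gripper":0},{"dx":0,"dy":0,"dz":0,"rx":0,"ry":0,"rz":0,"gripper":0}]'
python3 - <<'E'
from h import *
st();im=r.get_image("wrist")
for o in r.masks_of("wrist","knob_press")[:1]:
    P=cloud(im,o["region"]);Q=np.c_[(P-O)@H,(P-O)@Y,P[:,2]]*1e3
    for lo,hi in((147,165),(118,128)):
        t=Q[(Q[:,2]>lo)&(Q[:,2]<hi)]
        if len(t)>10:
            (cx,cy),wh,a=cv2.minAreaRect(t[:,:2].astype(np.float32));print(o["p"],len(t),t.mean(0).round(1),"rect",round(cx,1),round(cy,1),np.round(wh,1),round(a,1))
E
```

```text
clock: 8.73
tool_pos: [0.5283, 0.0215, 0.1786]
tool_rot: [[-0.948, -0.317, -0.003], [-0.317, 0.948, -0.0], [0.003, 0.001, -1.0]]
force: [0.9, -0.7, 0.8]
gripper_width: 0.0856
grasp_force: 0.0
t 8.73 base xyz mm [-55.9   0.4 178.6] toolx yaw rel 173.3 zaxis [-0.003 -0.    -1.   ] F [ 0.9 -0.7  0.8] T [-0.03  0.   -0.  ] w 0.0856 gf 0.0 q [  2.  17. -13.  60.  -0. -16.]
0.58 3850 [-55.6   3.  154.4] rect -52.8 2.8 [16.1 66.4] 83.3
0.58 4631 [-54.8   2.5 123.5] rect -52.9 2.8 [59.2 59.1] 38.5
```

```bash
python3 -m crank '[{"dx":-2,"dy":2,"dz":10,"rx":0,"ry":0,"rz":0,"gripper":0},{"dx":0,"dy":0,"dz":15,"rx":0,"ry":0,"rz":0,"gripper":0},{"dx":0,"dy":0,"dz":15,"rx":0,"ry":0,"rz":0,"gripper":0},{"dx":0,"dy":0,"dz":9,"rx":0,"ry":0,"rz":0,"gripper":0},{"dx":0,"dy":0,"dz":0,"rx":0,"ry":0,"rz":0,"gripper":0},{"dx":0,"dy":0,"dz":0,"rx":0,"ry":0,"rz":0,"gripper":0.6},{"dx":0,"dy":0,"dz":0,"rx":0,"ry":0,"rz":0,"gripper":1},{"dx":0,"dy":0,"dz":0,"rx":0,"ry":0,"rz":0,"gripper":1},{"dx":0,"dy":0,"dz":0,"rx":0,"ry":0,"rz":0,"gripper":1},{"dx":0,"dy":0,"dz":0,"rx":0,"ry":0,"rz":0,"gripper":1}]' 60
python3 -m crank '[{"dx":0,"dy":0,"dz":0,"rx":0,"ry":0,"rz":0,"gripper":1},{"dx":0,"dy":0,"dz":0,"rx":0,"ry":0,"rz":0,"gripper":1}]'
python3 -c "
from h import *
st()"
```

```text
clock: 9.67
tool_pos: [0.5309, 0.0244, 0.131]
tool_rot: [[-0.948, -0.317, 0.001], [-0.317, 0.948, 0.0], [-0.001, -0.0, -1.0]]
force: [-0.0, 0.7, 0.1]
gripper_width: 0.0257
grasp_force: 0.0
clock: 9.83
tool_pos: [0.5306, 0.025, 0.1308]
tool_rot: [[-0.948, -0.318, 0.001], [-0.318, 0.948, 0.002], [-0.001, 0.001, -1.0]]
force: [-0.5, 3.1, 1.8]
gripper_width: 0.0146
grasp_force: 63.1
t 9.83 base xyz mm [-52.4   2.6 130.8] toolx yaw rel 173.3 zaxis [ 0.001  0.002 -1.   ] F [-0.5  3.1  1.8] T [ 0.47  0.13 -0.06] w 0.0146 gf 63.1 q [  3.  19. -18.  53.   0. -16.]
```

Gripped. Press down about 10 mm.

```bash
python3 -m crank '[{"dx":0,"dy":0,"dz":2,"rx":0,"ry":0,"rz":0,"gripper":1},{"dx":0,"dy":0,"dz":2,"rx":0,"ry":0,"rz":0,"gripper":1},{"dx":0,"dy":0,"dz":2,"rx":0,"ry":0,"rz":0,"gripper":1},{"dx":0,"dy":0,"dz":2,"rx":0,"ry":0,"rz":0,"gripper":1},{"dx":0,"dy":0,"dz":2,"rx":0,"ry":0,"rz":0,"gripper":1},{"dx":0,"dy":0,"dz":0.5,"rx":0,"ry":0,"rz":0,"gripper":1},{"dx":0,"dy":0,"dz":0,"rx":0,"ry":0,"rz":0,"gripper":1},{"dx":0,"dy":0,"dz":0,"rx":0,"ry":0,"rz":0,"gripper":1}]'
python3 -c "
from h import *
st()"
```

```text
clock: 10.5
tool_pos: [0.5306, 0.025, 0.1206]
tool_rot: [[-0.948, -0.318, 0.001], [-0.318, 0.948, 0.001], [-0.001, 0.001, -1.0]]
force: [-3.2, 4.5, 9.2]
gripper_width: 0.0146
grasp_force: 64.1
t 10.5 base xyz mm [-52.3   2.6 120.6] toolx yaw rel 173.3 zaxis [ 0.001  0.001 -1.   ] F [-3.2  4.5  9.2] T [ 0.75  0.57 -0.03] w 0.0146 gf 64.1 q [  3.  20. -19.  52.   0. -16.]
```

```bash
python3 -m crank '[{"dx":0,"dy":0,"dz":0,"rx":0,"ry":0,"rz":0.6,"gripper":1},{"dx":0,"dy":0,"dz":0,"rx":0,"ry":0,"rz":0.8,"gripper":1},{"dx":0,"dy":0,"dz":0,"rx":0,"ry":0,"rz":0.8,"gripper":1},{"dx":0,"dy":0,"dz":0,"rx":0,"ry":0,"rz":0.8,"gripper":1},{"dx":0,"dy":0,"dz":0,"rx":0,"ry":0,"rz":0.8,"gripper":1},{"dx":0,"dy":0,"dz":0,"rx":0,"ry":0,"rz":0.8,"gripper":1},{"dx":0,"dy":0,"dz":0,"rx":0,"ry":0,"rz":0.8,"gripper":1},{"dx":0,"dy":0,"dz":0,"rx":0,"ry":0,"rz":0.8,"gripper":1},{"dx":0,"dy":0,"dz":0,"rx":0,"ry":0,"rz":0.8,"gripper":1},{"dx":0,"dy":0,"dz":0,"rx":0,"ry":0,"rz":0.8,"gripper":1}]'
python3 -c "
from h import *
st()"
```

```text
clock: 11.33
tool_pos: [0.5305, 0.0248, 0.1206]
tool_rot: [[-0.936, 0.353, 0.001], [0.353, 0.936, 0.001], [-0.0, 0.001, -1.0]]
force: [-3.0, 3.9, 10.1]
gripper_width: 0.0152
grasp_force: 64.1
t 11.33 base xyz mm [-52.5   2.5 120.6] toolx yaw rel 134.1 zaxis [ 0.001  0.001 -1.   ] F [-3.   3.9 10.1] T [0.68 0.68 0.1 ] w 0.0152 gf 64.1 q [  3.  20. -19.  52.   0.  23.]
```

```bash
python3 -m crank '[{"dx":0,"dy":0,"dz":0,"rx":0,"ry":0,"rz":0.8,"gripper":1},{"dx":0,"dy":0,"dz":0,"rx":0,"ry":0,"rz":0.8,"gripper":1},{"dx":0,"dy":0,"dz":0,"rx":0,"ry":0,"rz":0.8,"gripper":1},{"dx":0,"dy":0,"dz":0,"rx":0,"ry":0,"rz":0.8,"gripper":1},{"dx":0,"dy":0,"dz":0,"rx":0,"ry":0,"rz":0.8,"gripper":1},{"dx":0,"dy":0,"dz":0,"rx":0,"ry":0,"rz":0.5,"gripper":1},{"dx":0,"dy":0,"dz":0,"rx":0,"ry":0,"rz":0.4,"gripper":1},{"dx":0,"dy":0,"dz":0,"rx":0,"ry":0,"rz":0.4,"gripper":1},{"dx":0,"dy":0,"dz":0,"rx":0,"ry":0,"rz":0,"gripper":1},{"dx":0,"dy":0,"dz":0,"rx":0,"ry":0,"rz":0,"gripper":1}]'
python3 -c "
from h import *
st()"
```

```text
clock: 12.17
tool_pos: [0.5304, 0.0248, 0.1206]
tool_rot: [[-0.682, 0.731, 0.0], [0.731, 0.682, 0.001], [0.0, 0.001, -1.0]]
force: [-2.9, 3.1, 8.1]
gripper_width: 0.0148
grasp_force: 64.1
t 12.17 base xyz mm [-52.7   2.5 120.6] toolx yaw rel 107.8 zaxis [ 0.     0.001 -1.   ] F [-2.9  3.1  8.1] T [ 0.65  0.68 -0.04] w 0.0148 gf 64.1 q [  3.  20. -19.  52.   0.  50.]
```

```bash
python3 -m crank '[{"dx":0,"dy":0,"dz":0,"rx":0,"ry":0,"rz":0.4,"gripper":1},{"dx":0,"dy":0,"dz":0,"rx":0,"ry":0,"rz":0.4,"gripper":1},{"dx":0,"dy":0,"dz":0,"rx":0,"ry":0,"rz":0,"gripper":1},{"dx":0,"dy":0,"dz":0,"rx":0,"ry":0,"rz":0,"gripper":1}]'
python3 -c "
from h import *
st()"
```

```text
clock: 12.5
tool_pos: [0.5303, 0.0248, 0.1206]
tool_rot: [[-0.63, 0.776, 0.0], [0.776, 0.63, 0.001], [0.0, 0.001, -1.0]]
force: [-3.0, 3.5, 9.3]
gripper_width: 0.0151
grasp_force: 64.2
t 12.5 base xyz mm [-52.7   2.5 120.6] toolx yaw rel 103.9 zaxis [ 0.     0.001 -1.   ] F [-3.   3.5  9.3] T [0.62 0.68 0.39] w 0.0151 gf 64.2 q [  3.  20. -19.  52.   0.  54.]
```

Torque is rising (0.39 N m), so it is at the stop. Now I release, rise and check.

```bash
python3 -m crank '[{"dx":0,"dy":0,"dz":0,"rx":0,"ry":0,"rz":0,"gripper":0.5},{"dx":0,"dy":0,"dz":0,"rx":0,"ry":0,"rz":0,"gripper":0},{"dx":0,"dy":0,"dz":0,"rx":0,"ry":0,"rz":0,"gripper":0},{"dx":0,"dy":0,"dz":0,"rx":0,"ry":0,"rz":0,"gripper":0},{"dx":0,"dy":0,"dz":-10,"rx":0,"ry":0,"rz":0,"gripper":0},{"dx":0,"dy":0,"dz":-25,"rx":0,"ry":0,"rz":0,"gripper":0},{"dx":0,"dy":0,"dz":-35,"rx":0,"ry":0,"rz":0,"gripper":0},{"dx":0,"dy":0,"dz":-35,"rx":0,"ry":0,"rz":0,"gripper":0},{"dx":0,"dy":0,"dz":0,"rx":0,"ry":0,"rz":0,"gripper":0},{"dx":0,"dy":0,"dz":0,"rx":0,"ry":0,"rz":0,"gripper":0}]'
python3 - <<'E'
from h import *
st();im=r.get_image("wrist")
for o in r.masks_of("wrist","knob_press")[:1]:
    P=cloud(im,o["region"]);Q=np.c_[(P-O)@H,(P-O)@Y,P[:,2]]*1e3
    for lo,hi in((138,165),(108,128)):
        t=Q[(Q[:,2]>lo)&(Q[:,2]<hi)]
        if len(t)>10:
            (cx,cy),wh,a=cv2.minAreaRect(t[:,:2].astype(np.float32));print(o["p"],len(t),np.median(t,0).round(1),"rect",round(cx,1),round(cy,1),np.round(wh,1),round(a,1))
for o in r.masks_of("wrist","lid")[:1]:
    P=cloud(im,o["region"]);Q=np.c_[(P-O)@H,(P-O)@Y,P[:,2]]*1e3;t=Q[abs(Q[:,2]-100)<6]
    print("lid",np.linalg.lstsq(np.c_[t[:,:2],np.ones(len(t))],t[:,2],rcond=None)[0].round(4))
cv2.imwrite("pics/g.png",cv2.resize(im["image"],(560,420))[:,:,::-1])
E
```

```text
clock: 13.33
tool_pos: [0.5325, 0.0243, 0.2278]
tool_rot: [[-0.629, 0.777, 0.006], [0.777, 0.629, 0.0], [-0.004, 0.005, -1.0]]
force: [0.1, 0.3, -0.8]
gripper_width: 0.0852
grasp_force: 0.0
t 13.33 base xyz mm [-51.    1.1 227.8] toolx yaw rel 103.8 zaxis [ 0.006  0.    -1.   ] F [ 0.1  0.3 -0.8] T [ 0.01  0.05 -0.04] w 0.0852 gf 0.0 q [ 3. 16. -8. 67. -0. 54.]
0.59 2352 [-53.7   6.4 146.6] rect -53.1 3.2 [16.  65.7] 15.3
0.59 3120 [-52.3   4.8 115.7] rect -53.1 3.0 [59.  58.9] 60.9
lid [3.10000e-03 2.00000e-04 9.98182e+01]
```

View pics/g.png

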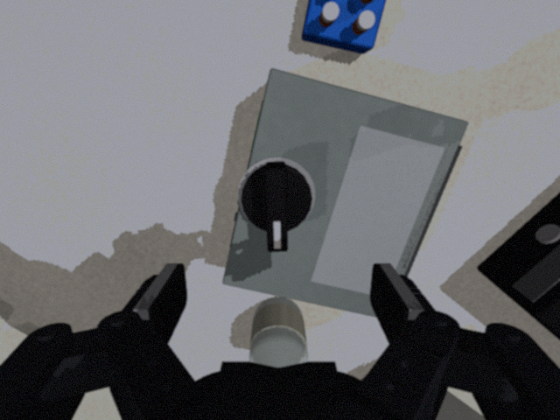

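The wing (277,235) has turned about 75° (1.30 rad). The knob has dropped 7.8 mm and stays down, and the lid is level. I hand in.

```bash
python3 -c "
from station import r
print(r.finish_job())"
```

```text
the job is handed in; nothing more can be done
None
```

The job is handed in: the lid is shut, measured level to about 0.003 rad. The knob is turned about 1.3 rad clockwise to its stop and stays about 7.8 mm down by itself; I did not re-measure the bystanders, but no move came near them.

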